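# Stand the tipped cells up in their feed lane and close the row

### The arm

A 7-joint arm with a two-finger parallel gripper is mounted at the origin on a cart in front of the work surface, level with it; the furniture and walls round the work are solid. World frame = base frame: x ahead of the robot, y to its left, z up, the work surface at z = 0. Lengths are in m, angles in rad, forces in N, time in s.
With the tool pointing down it reaches from about 0.4 to 0.85 m from the base axis. Payload 4.5 kg.
Tool frame: the origin (TCP) lies midway between the tips of the shut fingers; the grasp point (between the pads) lies 19 mm behind it; z points along the fingers, y is the line along which they close (so a half turn about z gives the same grasp; the last joint's range is limited). The gripper opens to 88 mm and grips with 3 to 60 N. Pads are 18 mm wide; open, the fingers measure 123 mm over their backs; the gripper's body (75 mm by 187 mm) begins 45 mm behind the grasp point.
Start: joints at [1.185, 0.689, -0.195, 1.565, 0.157, 0.902, -0.215], TCP at [0.255, -0.571, 0.205] pointing down, gripper open.
Joint ranges: [-3.01, 3.01], [-0.46, 2.08], [-1.47, 1.51], [0.13, 2.56], [-1, 4.14], [0.04, 2.09], [-2.66, 2.66]. Speed limits (rad/s): [2.57, 2.57, 3.14, 3.14, 3.14, 3.14, 3.14].

### API

Orientations are given as a unit quaternion [x, y, z, w].
In Python, from plant import r gives the robot as it stands.
- The arm moves only by the tool move_arm, never from a script. Its argument "targets" is a list that holds one entry, the list of rows, each a list of 7 numbers: the opening, from 0 (shut) to 1 (fully open), then the shift along the tool's x, y, z in mm, then the turn, a rotation vector about the tool's x, y, z in degrees. In form: [[[claw, dx, dy, dz, ax, ay, az], ...]]. A call has 1 to 10 rows; each row is the pose to reach, as a shift and turn from the pose commanded when the call began, along the tool's axes at that moment; what a row does not reach only later rows make up. A row lasts 1/8 s, in which the tool goes at most 62.5 mm and 10.7 degrees, less where a joint would pass 70% of its speed; a pose out of reach is approached as far as the arm can. A call with a gripper value outside its range is refused whole. The fingers move at their own pace and stop on an object; "newtons" is the grip in N (left out, the last holds). Time passes only in rows, so rows that repeat a pose let the fingers close. It gives the time, the measured TCP pose, the force, the opening and the grip force at its end, in the units of the state.
- r.get_state(): the state, without advancing time (a new reading comes with each control period).
- r.snapshot(name): name is "scene" or "top" or "wrist"; returns the picture (400x640x3 uint8, red, green, blue); there is no depth.
- r.camera_info(name): a dict with "fx", "fy", "cx", "cy" (pixels), "k1" (the pictures are not rectified: a ray, as slopes to the right and down, at radius r is drawn at 1 + k1 r^2 times it, then the intrinsics apply), "R" (3x3) and "t" (3): a world point X has camera coordinates R X + t. Camera axes: x right, y down, z forward; pixel columns grow to the right and rows downward; lengths in m; the calibration is good to about 2 mm. A picture is of the moment at which its call begins: read the wrist's pose just before it. camera_info takes no time and is no camera call; for the wrist camera it gives the pose at the moment of the call.
- r.finish_job(): hands the job in; it is judged then, once.
The state is a dict: "clock": time; "q": joint angles; "qd": joint speeds; "joint_torque": joint torques, N m; "tool_pos": TCP position; "eef_rot": TCP orientation; "contact_force": force on the tool from outside, world axes, zero at the start; "moment": the same for the moment, N m; "opening": opening from 0.0 (shut) to 1.0 (fully open); "finger_force": force on a finger pad.
Only numpy, scipy, OpenCV 4.12 (cv2) and the standard library are available. Lean on these libraries where they do the work, as an engineer would, in place of code of your own. Each camera call takes 0.05 s, during which the arm holds its last target. There are 200 camera calls.

### The job

Two of the six blue cells have tipped over, one inside the feed lane and one on the bench beside it. Stand both upright in the lane among the others, plus end up, then slide the black follower with the red knob along until the row of six stands closed up against the end stop. Do not knock over the cells that still stand, and leave the tape, the cutters, the screwdriver and the pen where they lie.

Things in the scene. Friction and masses are not known exactly. Their poses are not given: they have to be found in the camera images.
- lane: feed lane fixed to the bench, which is its floor: two steel rails 4 mm high, 6 mm thick, 25 mm apart inside; origin on the bench midway between the rails; y axis along the lane, away from the end stop, whose face is at y = -100 mm (plate 40 mm wide, 58 mm high); rails end at y = +179 mm. Order: stop, two standing cells, gap, two standing cells, follower
- follower_knob (a point): top centre of the red thumb knob on the black follower; knob 17 mm in diameter and 24 mm high, its top 44 mm over the bench; the follower's face (36 mm wide, 62 mm high), which pushes the row, lies 34 mm from the knob's axis, on the side of the stop
- follower (a joint): travel of the follower along the lane in m: 0 backed off, with its face 200 mm from the stop's face; it grows towards the stop (0.115 at most) and stays where it is left; moves stiffly (about 1 N)
- standing_1: a blue lithium cell, a cylinder 18.4 mm in diameter and 65 mm long; origin at the centre of its minus end (plain flat base), its z axis runs along the cell to the plus end (pale raised button); it stands in the lane
- standing_2: a blue lithium cell, a cylinder 18.4 mm in diameter and 65 mm long; origin at the centre of its minus end (plain flat base), its z axis runs along the cell to the plus end (pale raised button); it stands in the lane
- standing_3: a blue lithium cell, a cylinder 18.4 mm in diameter and 65 mm long; origin at the centre of its minus end (plain flat base), its z axis runs along the cell to the plus end (pale raised button); it stands in the lane
- standing_4: a blue lithium cell, a cylinder 18.4 mm in diameter and 65 mm long; origin at the centre of its minus end (plain flat base), its z axis runs along the cell to the plus end (pale raised button); it stands in the lane
- fallen_1: a blue lithium cell, a cylinder 18.4 mm in diameter and 65 mm long; origin at the centre of its minus end (plain flat base), its z axis runs along the cell to the plus end (pale raised button); it lies on its side in the lane, lengthwise between the rails, between standing_2 and standing_3
- fallen_2: a blue lithium cell, a cylinder 18.4 mm in diameter and 65 mm long; origin at the centre of its minus end (plain flat base), its z axis runs along the cell to the plus end (pale raised button); it lies on its side on the bench, on the robot's side of the lane
- tape: roll of amber film tape lying flat, 73 mm in diameter, 19 mm high; origin at the centre of its underside; leave it
- cutters: blue-handled side cutters lying flat, 106 mm long (along y), 52 mm wide, 10 mm high; origin at the centre of the underside; leave them
- driver: small screwdriver with a red handle lying flat, 144 mm long (along y), 15 mm thick; origin at the centre of the underside; leave it
- pen: black and white marker pen lying flat, 132 mm long (along y), 17 mm thick; origin at the centre of the underside; leave it

How it is judged:
On the way, in this order (a step that is already met when the one before it is completed fails the run):
1. one tipped cell stands in the lane, plus end up (((angle between fallen_1's own z axis and vertical below 0.12 rad and z of fallen_1 in the frame of lane below 0.004 m and x of fallen_1 in the frame of lane between -0.007 and 0.007 m and y of fallen_1 in the frame of lane between -0.1 and 0.1 m) or (angle between fallen_2's own z axis and vertical below 0.12 rad and z of fallen_2 in the frame of lane below 0.004 m and x of fallen_2 in the frame of lane between -0.007 and 0.007 m and y of fallen_2 in the frame of lane between -0.1 and 0.1 m))), for 0.2 s.
2. both tipped cells stand in the lane, plus end up (angle between each of fallen_1, fallen_2's own z axis and vertical below 0.12 rad and z of each of fallen_1, fallen_2 in the frame of lane below 0.004 m and x of fallen_1 in the frame of lane between -0.007 and 0.007 m and y of fallen_1 in the frame of lane between -0.1 and 0.1 m and x of fallen_2 in the frame of lane between -0.007 and 0.007 m and y of fallen_2 in the frame of lane between -0.1 and 0.1 m), for 0.2 s.
At the end, for the whole second after the job is handed in: All six cells stand in the lane on the bench between stop and follower, plus end up (within 7 degrees), centred within 7 mm, at rest; the follower holds the row closed up against the stop with under 6 mm of slack in all (angle between each of standing_1, standing_2, standing_3, standing_4, fallen_1, fallen_2's own z axis and vertical below 0.12 rad and z of each of standing_1, standing_2, standing_3, standing_4, fallen_1, fallen_2 in the frame of lane below 0.004 m and x of standing_1 in the frame of lane between -0.007 and 0.007 m and y of standing_1 in the frame of lane between -0.1 and 0.012 m and linear speed of each of standing_1, standing_2, standing_3, standing_4, fallen_1, fallen_2 below 0.02 m/s and x of standing_2 in the frame of lane between -0.007 and 0.007 m and y of standing_2 in the frame of lane between -0.1 and 0.012 m and x of standing_3 in the frame of lane between -0.007 and 0.007 m and y of standing_3 in the frame of lane between -0.1 and 0.012 m and x of standing_4 in the frame of lane between -0.007 and 0.007 m and y of standing_4 in the frame of lane between -0.1 and 0.012 m and x of fallen_1 in the frame of lane between -0.007 and 0.007 m and y of fallen_1 in the frame of lane between -0.1 and 0.012 m and x of fallen_2 in the frame of lane between -0.007 and 0.007 m and y of fallen_2 in the frame of lane between -0.1 and 0.012 m and value of joint follower above 0.0836 m); the robot touches nothing.
It fails at once if a standing cell is knocked over (angle between any of standing_1, standing_2, standing_3, standing_4's own z axis and vertical above 0.6 rad).
It fails at once if the tape moved by more than 2 cm (distance of tape from where it was at the start of the episode above 0.02 m).
It fails at once if the cutters moved by more than 2 cm (distance of cutters from where it was at the start of the episode above 0.02 m).
It fails at once if the driver moved by more than 2 cm (distance of driver from where it was at the start of the episode above 0.02 m).
It fails at once if the pen moved by more than 2 cm (distance of pen from where it was at the start of the episode above 0.02 m).
It also fails if it takes over 72 s, if anything falls off the work surface, if the arm or the gripper's body presses on something with over 40 N, if the wrist force passes 120 N, or if a joint passes its speed limit or range.

## Working session

There is one attempt and no reset: what is moved stays moved. The work goes in short steps, Python scripts to look and compute and a tool call to move; the robot and the scene stay as the last step left them, time stands still between calls to the robot, and variables do not carry over. Pictures are saved under pics/ and viewed, at most 10 in all, crops included, and the job is handed in when it is done.

Besides the shell and the picture viewer there is one more tool, called as a command line: name --argument value ..., lists and objects as JSON in quotes. move_arm: Moves the arm, as the interface text tells. Its arguments: {"type":"object","properties":{"targets":{"type":"array","items":{"type":"array","items":{"type":"array","items":{"type":"number"}}}},"newtons":{"type":"number"}},"required":["targets"]}

```bash
mkdir -p pics; ls
python3 - <<'E'
from plant import r
import cv2
print(r.get_state())
for n in ["scene","top"]:
    im=r.snapshot(n); cv2.imwrite(f"pics/{n}0.png",cv2.cvtColor(im,cv2.COLOR_RGB2BGR)); 
    print(n,r.camera_info(n))
E
```

```text
pics
{'clock': 0.0, 'q': array([ 1.1848074 ,  0.6900097 , -0.19450494,  1.56635653,  0.1573084 ,
        0.90249596, -0.2150879 ]), 'qd': array([-8.83598916e-05,  4.30424296e-04, -2.19776639e-03,  4.54584610e-04,
       -1.19871535e-05,  1.04562994e-03,  2.16204283e-04]), 'joint_torque': array([-3.42036383e-04, -5.27561653e+01, -1.26719914e+00, -1.53427309e+01,
       -5.26539492e-02,  6.71208400e-03,  1.79470203e-04]), 'tool_pos': array([ 0.25438498, -0.57011431,  0.20369049]), 'eef_rot': array([ 9.78042448e-01,  2.08403670e-01, -2.66426848e-04, -9.00019893e-04]), 'contact_force': array([0.0835195 , 0.86103527, 0.35665074]), 'moment': array([6.17104895e-05, 1.61821010e-02, 3.55338287e-02]), 'finger_force': 0.0, 'opening': 1.0014528831198637}
scene {'fx': 489.5690106274046, 'fy': 489.5690106274046, 'cx': 319.4401493923599, 'cy': 199.9333758025734, 'k1': -0.011984788206581814, 'R': array([[-0.89804627, -0.43964319, -0.01505846],
       [-0.26769414,  0.57333391, -0.77435656],
       [ 0.34907411, -0.69137696, -0.63257029]]), 't': array([0.53572285, 0.18889763, 0.97848727])}
top {'fx': 483.08528494595873, 'fy': 483.08528494595873, 'cx': 328.38087723469783, 'cy': 208.39180479968755, 'k1': -0.07712258844654685, 'R': array([[ 0.02938293, -0.99952266,  0.00954404],
       [-0.98172348, -0.03065318, -0.18782811],
       [ 0.18803101, -0.00385067, -0.98215554]]), 't': array([0.04436397, 0.57203356, 1.32224118])}
```

View pics/top0.png

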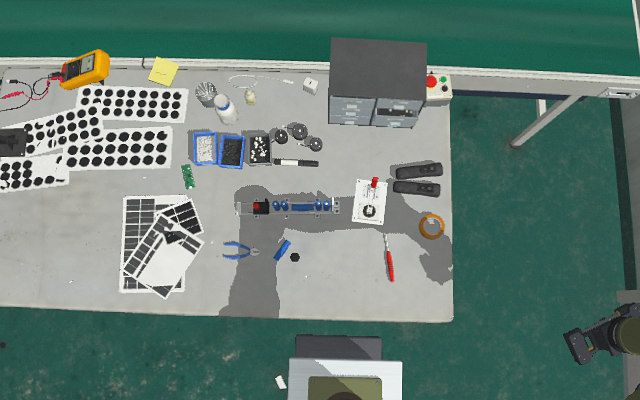

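View pics/scene0.png

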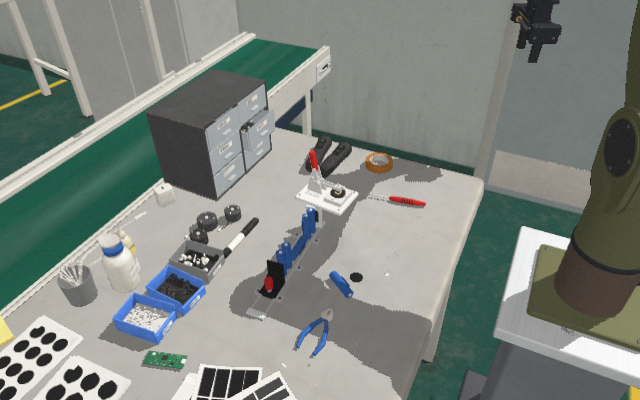

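The top view shows the lane from about (237,208) to (338,206) with the stop on the right, the follower knob at (260,207), fallen_2 at (282,249), and the cutters at (240,250). I'll enlarge both views next.

Run:
```python
import cv2,numpy as np
a=cv2.imread("pics/top0.png")[190:265,225:345]; b=cv2.imread("pics/scene0.png")[195:325,240:370]
cv2.imwrite("pics/c1.png",cv2.resize(a,None,fx=6.6,fy=6.6,interpolation=cv2.INTER_CUBIC))
cv2.imwrite("pics/c2.png",cv2.resize(b,None,fx=4.6,fy=4.6,interpolation=cv2.INTER_CUBIC))
```

```text
(no output)
```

View pics/c1.png

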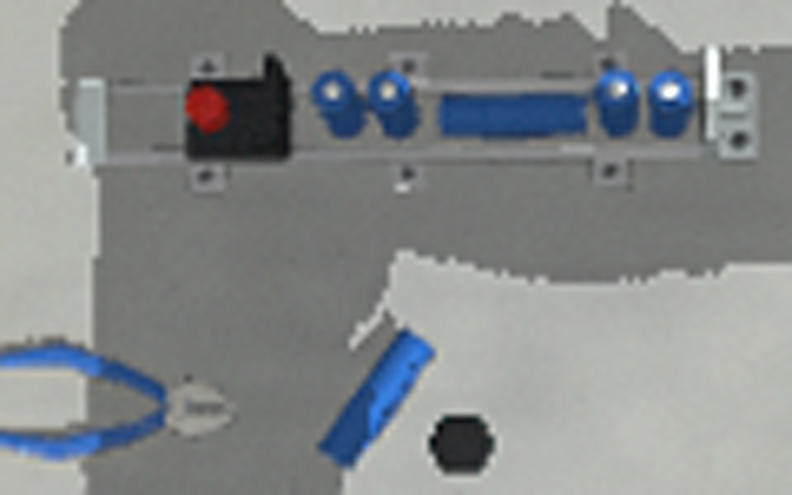

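View pics/c2.png

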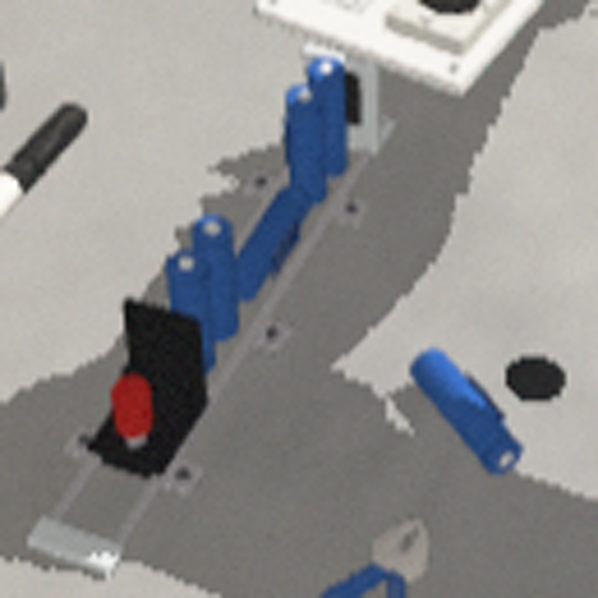

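The crops show these points:
- **c1:** standing tops at (332,88), (390,88), (618,85) and (670,88). fallen_1 spans (440,113) to (587,113). fallen_2 runs from (420,342) to (335,455).
- **c2:** fallen_2 has a pale spot on its near end at (505,460), which is probably the plus end.

```bash
cat > h.py <<'E'
from plant import r
import numpy as np, cv2
from scipy.spatial.transform import Rotation as R
def ray(ci,u,v):
    K=np.array([[ci['fx'],0,ci['cx']],[0,ci['fy'],ci['cy']],[0,0,1.]])
    p=cv2.undistortPoints(np.array([[[u,v]]],float),K,np.array([ci['k1'],0,0,0.]))[0,0]
    d=ci['R'].T@np.array([p[0],p[1],1]); return -ci['R'].T@ci['t'],d
def at(ci,u,v,z):
    o,d=ray(ci,u,v); return o+d*(z-o[2])/d[2]
E
python3 - <<'E'
from h import *
np.set_printoptions(precision=4,suppress=True)
t=r.camera_info("top"); s=r.camera_info("scene")
def T(x,y,z): return at(t,225+(x+.5)/6.6-.5,190+(y+.5)/6.6-.5,z)
def S(x,y,z): return at(s,240+(x+.5)/4.6-.5,195+(y+.5)/4.6-.5,z)
for n,x,y,z in [("knob",207,107,.044),("s4",332,88,.066),("s3",390,88,.066),("s2",618,85,.066),("s1",670,88,.066),("f1+y",440,113,.0092),("f1-y",587,113,.0092),("f2a",420,342,.0092),("f2b",335,455,.0092),("railL up",110,86,.004),("railL lo",110,157,.004),("railR lo",600,152,.004),("railR up",600,80,.004),("stop top",712,50,.058),("stop top2",712,80,.058),("pliers tip",235,408,.005)]: print(n,T(x,y,z))
print('scene')
for n,x,y,z in [("knob",130,382,.044),("s4",186,263,.066),("s3",212,228,.066),("s2",304,94,.066),("s1",326,68,.066),("f2a",428,362,.0092),("f2b",503,458,.0092)]: print(n,S(x,y,z))
q=r.get_state();print(R.from_quat(q['eef_rot']).as_matrix()); w=r.camera_info("wrist");print(w, -w['R'].T@w['t'])
E
```

```text
knob [0.5735 0.2699 0.044 ]
s4 [0.5792 0.2135 0.066 ]
s3 [0.58   0.1886 0.066 ]
s2 [0.5843 0.091  0.066 ]
s1 [0.5837 0.0687 0.066 ]
f1+y [0.5807 0.1709 0.0092]
f1-y [0.5827 0.1054 0.0092]
f2a [0.4778 0.1753 0.0092]
f2b [0.4269 0.2103 0.0092]
railL up [0.5894 0.3201 0.004 ]
railL lo [0.557 0.318 0.004]
railR lo [0.5662 0.0991 0.004 ]
railR up [0.599  0.1002 0.004 ]
stop top [0.6027 0.051  0.058 ]
stop top2 [0.5894 0.0507 0.058 ]
pliers tip [0.4465 0.2558 0.005 ]
scene
knob [0.5782 0.2679 0.044 ]
s4 [0.5798 0.2135 0.066 ]
s3 [0.5801 0.1895 0.066 ]
s2 [0.5847 0.0907 0.066 ]
s1 [0.5839 0.0691 0.066 ]
f2a [0.4805 0.174  0.0092]
f2b [0.4277 0.2106 0.0092]
[[ 0.9131  0.4076 -0.0008]
 [ 0.4076 -0.9131  0.0014]
 [-0.0001 -0.0016 -1.    ]]
{'fx': 336.9357903795256, 'fy': 336.9357903795256, 'cx': 329.02870453756066, 'cy': 196.60308765663945, 'k1': -0.05444899778931097, 'R': array([[ 0.408 , -0.913 , -0.0009],
       [-0.8687, -0.3885,  0.3072],
       [-0.2808, -0.1245, -0.9517]]), 't': array([-0.6243, -0.0423,  0.3902])} [ 0.3275 -0.5379  0.3838]
```

move_arm --targets '[[[0.5,52,-57,-20,0,0,-10],[0.5,104,-114,-40,0,0,-20],[0.5,152,-166,-46,0,0,-30],[0.5,190,-208,-46,0,0,-40],[0.5,228,-250,-46,0,0,-50],[0.5,266,-291,-46,0,0,-60],[0.5,304,-332,-46,0,0,-70],[0.5,342,-374,-46,0,0,-80],[0.5,380,-415,-46,0,0,-90],[0.5,418,-457,-46,0,0,-100]]]'

```text
clock: 1.35
tool_pos: [0.4505, 0.0186, 0.2505]
eef_rot: [0.467, 0.884, -0.0, 0.0]
contact_force: [2.0, -0.3, 0.5]
opening: 0.495
finger_force: 0.0
```

move_arm --targets '[[[0.5,32,42,0,0,0,-7],[0.5,64,84,0,0,0,-14],[0.5,97,126,0,0,0,-21],[0.5,97,126,0,0,0,-21],[0.5,97,126,0,0,0,-21]]]'

```text
clock: 1.98
tool_pos: [0.4998, 0.1667, 0.2499]
eef_rot: [0.301, 0.954, -0.001, -0.0]
contact_force: [0.5, 0.3, 0.1]
opening: 0.498
finger_force: 0.0
```

```bash
cat >> h.py <<'E'
def go(pos=None,x=None,tilt=0):
    """print tool-frame shift (mm) and rotvec (deg) from present pose to: TCP pos, tool-x azimuth x (deg) about vertical, then tilt about tool y (deg)"""
    s=r.get_state(); A=R.from_quat(s['eef_rot']); 
    B=R.from_euler('z',x,degrees=True)*R.from_euler('x',180,degrees=True)*R.from_euler('y',tilt,degrees=True)
    d=A.inv().apply(np.array(pos)-s['tool_pos'])*1000
    print("shift",d.round(1),"turn",np.degrees((A.inv()*B).as_rotvec()).round(1))
def st():
    s=r.get_state(); M=R.from_quat(s['eef_rot']).as_matrix()
    print("t",round(s['clock'],2),"p",s['tool_pos'].round(4),"xaz",np.degrees(np.arctan2(M[1,0],M[0,0])).round(1),"tilt",np.degrees(np.arctan2(-M[2,0],-M[2,2])).round(1)," ydown",M[2,1].round(3),"q",s['q'].round(2),"F",s['contact_force'].round(1),"op",round(s['opening']*88,1),s['finger_force'])
E
python3 - <<'E'
from h import *
st(); im=r.snapshot("wrist"); cv2.imwrite("pics/w1.png",im[:,:,::-1])
c=r.camera_info("wrist"); np.savez("w1.npz",**c)
E
```

```text
t 1.98 p [0.4998 0.1667 0.2499] xaz 145.0 tilt -0.0  ydown -0.002 q [ 0.07  0.6  -0.8   1.78  0.51  0.98  0.03] F [0.5 0.3 0.1] op 43.8 0.0
```

View pics/w1.png

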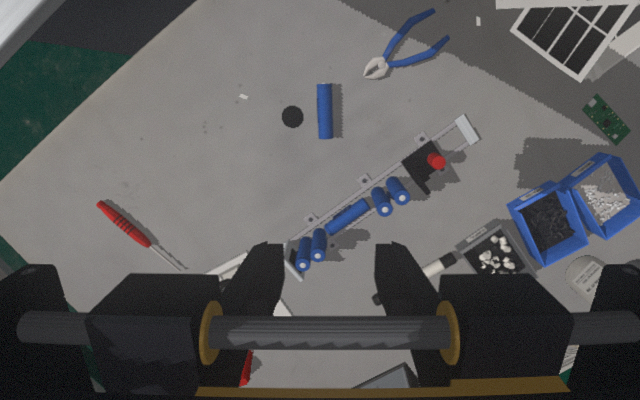

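The wrist view shows fallen_2 upright at (324,111) and fallen_1 at (348,217). I'll enlarge both to find the plus ends.

Run:
```python
import cv2,numpy as np
w=cv2.imread("pics/w1.png");s=cv2.imread("pics/scene0.png")
f=lambda a:cv2.resize(a,(390,290),interpolation=cv2.INTER_CUBIC)
g=np.vstack([np.hstack([f(w[75:149,275:375]),f(w[180:254,300:400])]),np.hstack([f(s[262:304,320:376]),f(s[225:272,275:338])])])
cv2.imwrite("pics/c3.png",cv2.convertScaleAbs(g,alpha=1.5))
```

```text
(no output)
```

View pics/c3.png

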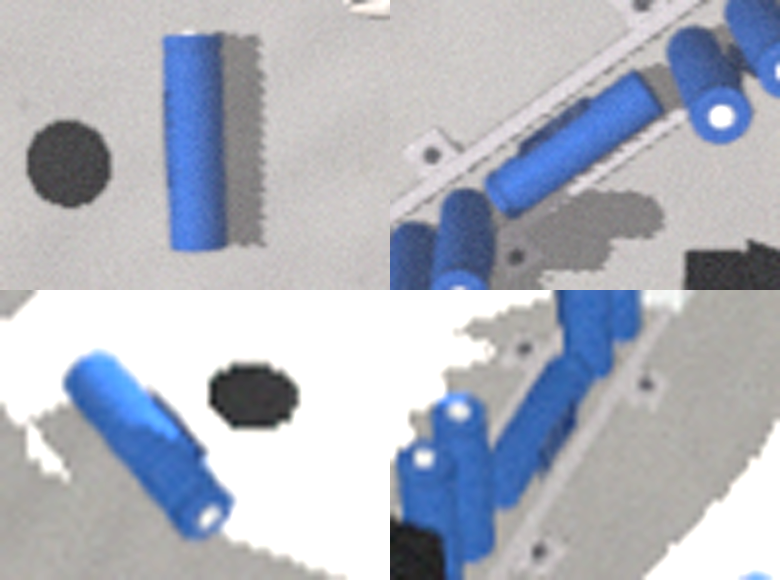

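fallen_2's plus end is the upper one in the wrist view, azimuth about 145°. fallen_1 shows no button on its follower-side end, so its plus end probably faces the stop; I'll check that later.

Run:
```python
from h import *
c=dict(np.load("w1.npz"))
for n,u,v,z in [("f2-",326,139.1,.0092),("f2+",324.2,84,.0092),("f1+y",366.2,203.6,.0092),("f1-y",329.5,231.3,.0092),("s3",381,209,.065),("s2",317,257,.065)]: print(n,at(c,u,v,z).round(4))
ua=145.4;u=np.array([np.cos(np.radians(ua)),np.sin(np.radians(ua)),0])
C=np.array([.4532,.1926,0]); 
g=C+u*.016   # contact centre along cell (48 mm from minus)
# tilt -45: tip corner on -u?? 
for tl in (-45,):
    B=R.from_euler('z',ua,degrees=True)*R.from_euler('x',180,degrees=True)*R.from_euler('y',tl,degrees=True)
    print(B.as_matrix().round(2))
    for cx in (-9,9): print("corner",cx,B.apply([cx,0,0]).round(1))
```

```text
f2- [0.482  0.1732 0.0092]
f2+ [0.427  0.2093 0.0092]
f1+y [0.5819 0.1677 0.0092]
f1-y [0.5867 0.1051 0.0092]
s3 [0.5777 0.184  0.065 ]
s2 [0.5856 0.0875 0.065 ]
[[-0.58  0.57  0.58]
 [ 0.4   0.82 -0.4 ]
 [-0.71  0.   -0.71]]
corner -9 [ 5.2 -3.6  6.4]
corner 9 [-5.2  3.6 -6.4]
```

```bash
python3 -c "
from h import *
go([.399,.229,.065],146,-45)"
```

```text
shift [118.9  -5.9 185. ] turn [ -0.6 -45.   -1. ]
```

move_arm --targets '[[[0.42,20,-1,30,0,-8,0],[0.42,40,-2,60,0,-16,0],[0.42,60,-3,90,0,-24,0],[0.42,80,-4,120,0,-32,0],[0.42,100,-5,153,0,-40,-1],[0.42,119,-6,185,-0.6,-45,-1],[0.42,119,-6,185,-0.6,-45,-1],[0.42,119,-6,185,-0.6,-45,-1]]]'

```text
clock: 3.02
tool_pos: [0.3971, 0.2319, 0.063]
eef_rot: [0.266, 0.885, -0.112, 0.365]
contact_force: [1.3, -0.0, 0.0]
opening: 0.425
finger_force: 0.0
```

```bash
python3 -c "
from h import *
st();go([.446,.197,.008],146,-45)
im=r.snapshot('wrist'); cv2.imwrite('pics/w2.png',im[:,:,::-1])"
```

```text
t 3.02 p [0.3971 0.2319 0.063 ] xaz 146.6 tilt 44.9  ydown -0.003 q [-1.07  0.99 -0.24  2.31  1.48  0.96 -1.79] F [ 1.3 -0.   0. ] op 37.4 0.0
shift [-3.7 -1.9 81.4] turn [ 0.2 -0.1  0.4]
```

move_arm --newtons 15 --targets '[[[0.42,-1,-1,30,0,0,0],[0.42,-3,-2,60,0,0,0],[0.42,-4,-2,81,0,0,0],[0.42,-4,-2,81,0,0,0],[0.1,-4,-2,81,0,0,0],[0.1,-4,-2,81,0,0,0],[0.1,-4,-2,81,0,0,0],[0.1,-4,-2,81,0,0,0]]]'

```text
clock: 4.08
tool_pos: [0.448, 0.1965, 0.0112]
eef_rot: [0.269, 0.884, -0.11, 0.367]
contact_force: [0.4, 1.0, -0.6]
opening: 0.098
finger_force: 0.0
```

```bash
python3 -c "
from h import *
st();go([.446,.197,.16],146,-45);go([.446,.197,.16],146,45)
im=r.snapshot('wrist'); cv2.imwrite('pics/w2.png',im[:,:,::-1])"
```

```text
t 4.08 p [0.448  0.1965 0.0112] xaz 146.0 tilt 45.0  ydown 0.003 q [-0.95  1.11 -0.19  2.31  1.71  0.97 -1.91] F [ 0.4  1.  -0.6] op 8.7 0.0
shift [-103.8   -0.3 -106.6] turn [ 0.3 -0.   0. ]
shift [-103.8   -0.3 -106.6] turn [ 0.2 90.   0.2]
```

View pics/w2.png

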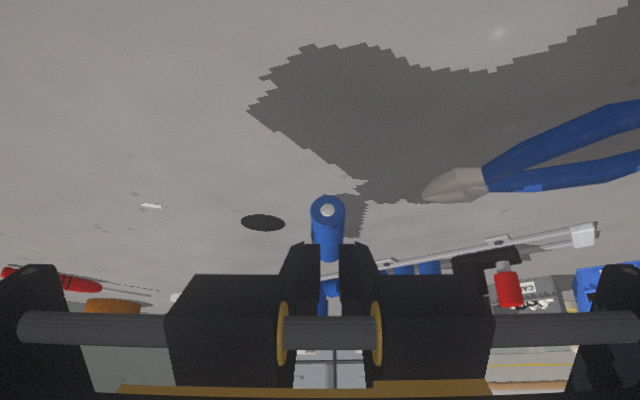

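Run:
```python
from h import *
st();c=r.camera_info('wrist');s=r.get_state();M=R.from_quat(s['eef_rot']).as_matrix()
def pj(X):
    p=c['R']@X+c['t'];x=p[:2]/p[2];k=1+c['k1']*(x@x);return (x*k*c['fx']+[c['cx'],c['cy']]).round(1)
print("tcp",pj(s['tool_pos']))
for o in ([0,4.4,0],[0,-4.4,0],[9,4.4,0],[9,-4.4,0],[-9,4.4,0],[0,4.4,-19],[9,4.4,-19]): print(o,pj(s['tool_pos']+M@np.array(o)/1000))
print("plus end",at(c,327,210,.0092), at(c,327,196,.0184))
print("cell axis pred", pj(np.array([.427,.2098,.0092])),pj(np.array([.4805,.174,.0092])))
w=cv2.imread('pics/w2.png')[180:330,240:420];cv2.imwrite('pics/c4.png',cv2.resize(w,None,fx=4,fy=4,interpolation=cv2.INTER_CUBIC))
```

```text
t 4.12 p [0.4481 0.1964 0.0111] xaz 146.0 tilt 45.0  ydown 0.003 q [-0.95  1.11 -0.19  2.31  1.71  0.97 -1.91] F [-0.3 -0.2  0.1] op 8.9 0.0
tcp [328.8 232.1]
[0, 4.4, 0] [336.4 232.1]
[0, -4.4, 0] [321.3 232.1]
[9, 4.4, 0] [336.5 217.7]
[9, -4.4, 0] [321.2 217.7]
[-9, 4.4, 0] [336.3 246.1]
[0, 4.4, -19] [337.2 246.8]
[9, 4.4, -19] [337.3 231.1]
plus end [0.4255426 0.2103632 0.0092   ] [0.39763575 0.22923709 0.0184    ]
cell axis pred [327.7 211.2] [328.  250.1]
```

View pics/c4.png

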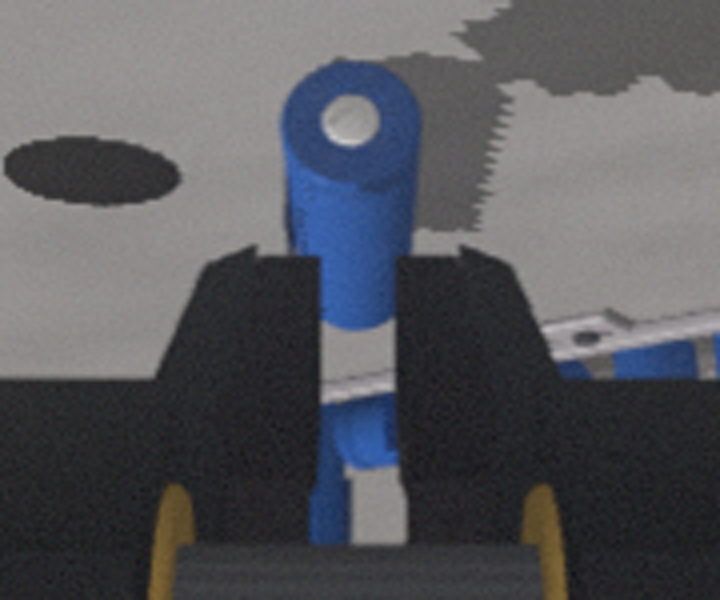

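The fingers closed over the cell without touching it. The tips look about 30 mm short of where the TCP frame puts them, so I'll reopen and probe downward gently.

move_arm --targets '[[[0.42,0,0,0,0,0,0],[0.42,0,0,0,0,0,0],[0.42,0,0,0,0,0,0],[0.42,2,0,2,0,0,0],[0.42,4,0,4,0,0,0],[0.42,4,0,4,0,0,0]]]'

```text
clock: 4.88
tool_pos: [0.4481, 0.1961, 0.0051]
eef_rot: [0.269, 0.884, -0.11, 0.366]
contact_force: [-0.4, -0.4, -0.0]
opening: 0.417
finger_force: 0.0
```

```bash
python3 -c "
from h import *
st();go([.446,.197,.0],146,-45)
im=r.snapshot('scene'); cv2.imwrite('pics/s2.png',cv2.resize(im[200:320,290:450],None,fx=5,fy=5,interpolation=cv2.INTER_CUBIC)[:,:,::-1])"
```

```text
t 4.88 p [0.4481 0.1961 0.0051] xaz 146.0 tilt 45.0  ydown 0.002 q [-0.95  1.12 -0.19  2.3   1.72  0.97 -1.92] F [-0.4 -0.4 -0. ] op 36.7 0.0
shift [ 5.2 -0.4  2. ] turn [0.2 0.  0. ]
```

View pics/s2.png

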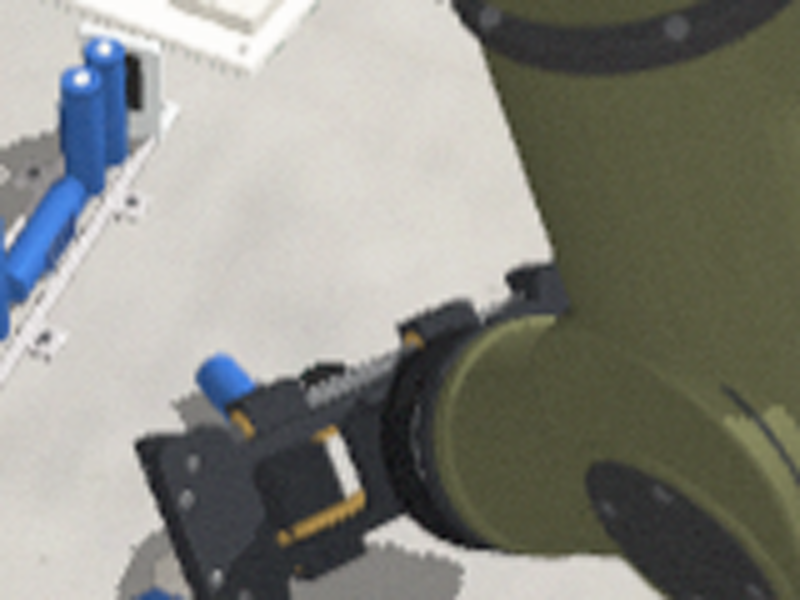

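The scene crop shows the gripper leaning over fallen_2 with no contact. I'll keep descending in small steps.

move_arm --targets '[[[0.42,2,0,2,0,0,0],[0.42,4,0,4,0,0,0],[0.42,4,0,4,0,0,0]]]'

```text
clock: 5.3
tool_pos: [0.4482, 0.1961, -0.0005]
eef_rot: [0.269, 0.884, -0.11, 0.367]
contact_force: [0.4, 0.3, 0.1]
opening: 0.421
finger_force: 0.0
```

move_arm --targets '[[[0.42,2,0,2,0,0,0],[0.42,4,0,4,0,0,0],[0.42,4,0,4,0,0,0]]]'

```text
clock: 5.68
tool_pos: [0.4482, 0.1961, -0.0062]
eef_rot: [0.269, 0.884, -0.11, 0.367]
contact_force: [-0.1, -0.6, -0.5]
opening: 0.417
finger_force: 0.0
```

move_arm --targets '[[[0.42,2,0,2,0,0,0],[0.42,4,0,4,0,0,0],[0.42,4,0,4,0,0,0]]]'

```text
clock: 6.05
tool_pos: [0.4482, 0.1961, -0.0118]
eef_rot: [0.269, 0.884, -0.11, 0.367]
contact_force: [1.2, -0.3, 0.6]
opening: 0.42
finger_force: 0.0
```

move_arm --targets '[[[0.42,-7,0,7,0,0,0],[0.42,-14,0,14,0,0,0],[0.42,-14,0,14,0,0,0],[0.42,-12,0,16,0,0,0],[0.42,-11,0,17,0,0,0],[0.42,-11,0,17,0,0,0]]]'

```text
clock: 6.8
tool_pos: [0.4645, 0.1854, -0.0161]
eef_rot: [0.269, 0.884, -0.11, 0.366]
contact_force: [0.4, -1.2, -0.9]
opening: 0.42
finger_force: 0.0
```

move_arm --targets '[[[0.12,0,0,0,0,0,0],[0.12,0,0,0,0,0,0],[0.12,0,0,0,0,0,0],[0.12,0,0,0,0,0,0]]]'

```text
clock: 7.3
tool_pos: [0.4647, 0.1852, -0.0158]
eef_rot: [0.269, 0.884, -0.11, 0.367]
contact_force: [-0.6, 1.6, -0.1]
opening: 0.2
finger_force: 15.0
```

```bash
python3 -c "
from h import *
st();go([.389,.214,.12],146,45)"
```

```text
t 7.3 p [ 0.4647  0.1852 -0.0158] xaz 146.0 tilt 45.0  ydown 0.003 q [-0.91  1.17 -0.18  2.29  1.79  0.98 -1.95] F [-0.6  1.6 -0.1] op 17.6 15.000366121530533
shift [ -40.3  -17.8 -151.8] turn [ 0.2 90.   0.2]
```

move_arm --targets '[[[0.12,-35,0,-35,0,0,0],[0.12,-71,0,-71,0,0,0],[0.12,-71,0,-71,0,0,0]]]'

```text
clock: 7.68
tool_pos: [0.4653, 0.1852, 0.0875]
eef_rot: [0.27, 0.883, -0.108, 0.368]
contact_force: [0.1, -0.1, -1.7]
opening: 0.2
finger_force: 15.0
```

move_arm --targets '[[[0.12,3,-2,-8,0,9,0],[0.12,6,-4,-16,0,18,0],[0.12,9,-5,-24,0,27,0],[0.12,12,-7,-32,0,36,0],[0.12,15,-9,-40,0,45,0],[0.12,18,-11,-48,0,54,0],[0.12,21,-13,-57,0,63,0],[0.12,24,-14,-65,0,72,0],[0.12,28,-16,-73,0,81,0],[0.12,31,-18,-81,0,90,0]]]'

```text
clock: 8.93
tool_pos: [0.3892, 0.2131, 0.1193]
eef_rot: [0.269, 0.882, 0.114, -0.369]
contact_force: [-0.6, 0.2, -0.7]
opening: 0.199
finger_force: 15.0
```

```bash
python3 -c "
from h import *
st();go([.389,.214,.03],146,45)"
```

```text
t 8.93 p [0.3892 0.2131 0.1193] xaz 146.2 tilt -45.4  ydown 0.003 q [ 0.32  1.15 -1.02  1.73  0.23  1.06  0.32] F [-0.6  0.2 -0.7] op 17.5 14.999930262565613
shift [-63.1   0.4  63.2] turn [ 0.1 -0.4  0.1]
```

move_arm --targets '[[[0.12,-20,0,20,0,0,0],[0.12,-40,0,40,0,-0.4,0],[0.12,-60,0,60,0,-0.4,0],[0.12,-67,0,67,0,-0.4,0],[0.12,-67,0,67,0,-0.4,0],[0.12,-67,0,67,0,-0.4,0]]]'

```text
clock: 9.68
tool_pos: [0.3891, 0.2147, 0.026]
eef_rot: [0.268, 0.886, 0.112, -0.362]
contact_force: [0.4, 0.5, -0.5]
opening: 0.203
finger_force: 15.0
```

move_arm --targets '[[[0.12,-1,0,1,0,0,0],[0.12,-2,0,2,0,0,0],[0.12,-2,0,2,0,0,0]]]'

```text
clock: 10.05
tool_pos: [0.3889, 0.2141, 0.0224]
eef_rot: [0.269, 0.885, 0.112, -0.362]
contact_force: [0.0, -0.8, -0.4]
opening: 0.199
finger_force: 15.0
```

move_arm --targets '[[[0.12,-1,0,1,0,-0.3,0],[0.12,-2,0,2,0,-0.3,0],[0.12,-2,0,2,0,-0.3,0]]]'

```text
clock: 10.42
tool_pos: [0.3888, 0.2141, 0.0194]
eef_rot: [0.269, 0.886, 0.111, -0.36]
contact_force: [0.4, 0.1, -0.3]
opening: 0.2
finger_force: 15.0
```

```bash
python3 -c "
from h import *
st()
im=r.snapshot('wrist'); cv2.imwrite('pics/w3.png',im[:,:,::-1])
h=cv2.cvtColor(im,cv2.COLOR_RGB2HSV);m=cv2.inRange(h,(100,120,40),(125,255,255));n,l,s,c=cv2.connectedComponentsWithStats(m)
print(s[s[:,4]>60])
im=r.snapshot('scene');h=cv2.cvtColor(im,cv2.COLOR_RGB2HSV);m=cv2.inRange(h,(100,120,40),(125,255,255));n,l,s,c=cv2.connectedComponentsWithStats(m)
print(s[s[:,4]>30])"
```

```text
t 10.43 p [0.3888 0.2141 0.0194] xaz 146.3 tilt -44.3  ydown 0.003 q [ 0.28  1.28 -0.93  1.73  0.34  0.94  0.35] F [ 0.4  0.1 -0.3] op 17.6 14.999888688325882
[[     0      0    640    400 251597]
 [   469    173     72     77   1031]
 [   482    210     98     55   1394]
 [   308    229     43     69   1978]]
[[     0      0    640    400 252398]
 [   276    208     39     68    730]
 [   103    242     20     15    149]
 [   113    265     93     79   2185]
 [   355    271     11     28    216]
 [   296    318     32     38    322]]
```

move_arm --targets '[[[0.12,-1,0,1,0,-0.4,0],[0.12,-1.5,0,1.5,0,-0.7,0],[0.12,-1.5,0,1.5,0,-0.7,0]]]'

```text
clock: 10.9
tool_pos: [0.3887, 0.2146, 0.0181]
eef_rot: [0.269, 0.889, 0.109, -0.355]
contact_force: [0.4, -1.1, 5.7]
opening: 0.201
finger_force: 15.0
```

move_arm --targets '[[[0.4,0,0,0,0,0.7,0],[0.4,0,0,0,0,0.7,0],[0.4,0,0,0,0,0.7,0],[0.4,0,0,-20,0,0,0],[0.4,0,0,-50,0,0,0],[0.4,0,0,-90,0,0,0],[0.4,0,0,-130,0,0,0],[0.4,0,0,-130,0,0,0]]]'

```text
clock: 11.9
tool_pos: [0.4671, 0.1636, 0.1139]
eef_rot: [0.271, 0.889, 0.111, -0.352]
contact_force: [-0.2, 0.2, 0.4]
opening: 0.4
finger_force: 0.0
```

```bash
cat >> h.py <<'E'
def blue(n):
    im=r.snapshot(n); h=cv2.cvtColor(im,cv2.COLOR_RGB2HSV);m=cv2.inRange(h,(100,120,40),(125,255,255));k,l,s,c=cv2.connectedComponentsWithStats(m)
    print(n,s[1:][s[1:,4]>30].tolist()); return im,m
E
python3 -c "
from h import *
st()
im,m=blue('scene');blue('top')
b=im[255:310,340:380]; print(at(r.camera_info('scene'),360.5,273,.065))
g=cv2.cvtColor(b,cv2.COLOR_RGB2HSV)
for row in range(0,55,3): print(''.join('#' if m[255+row,340+c] else ('o' if (g[row,c,1]<60 and g[row,c,2]>200) else '.') for c in range(40)))
"
```

```text
t 11.9 p [0.4671 0.1636 0.1139] xaz 146.3 tilt -43.3  ydown 0.007 q [ 0.35  1.17 -0.98  1.51  0.26  1.25  0.42] F [-0.2  0.2  0.4] op 35.2 0.0
scene [[276, 208, 39, 68, 770], [103, 242, 20, 15, 149], [113, 265, 93, 79, 2214], [355, 272, 10, 28, 215], [296, 318, 32, 38, 322]]
top [[193, 132, 52, 37, 583], [273, 203, 11, 8, 39], [225, 242, 25, 9, 56], [224, 252, 26, 7, 57], [274, 261, 8, 7, 36]]
[0.41103605 0.1963444  0.065     ]
.................o..o.o.oooooooo.ooooooo
.....................o..ooooo..ooooooooo
..........................oooooooooooooo
.......................o.....ooooooooooo
.............................ooooooooo.o
...............................o.o.o.oo.
.................#....#.......oooo.ooo..
.oo.............###...##.............ooo
................########................
ooo.............#########...............
...............##########...............
...............##########...............
...............#########................
...............#########................
...............########.................
........................................
........................................
........................................
........................................
```

fallen_2 now stands on the open bench at about (0.411, 0.196) with its button up. Next is picking fallen_1 out of the lane with the tool vertical.

```bash
python3 -c "
from h import *
go([.582,.139,.09],92,0)"
```

```text
shift [-96.7  45.4 -61.6] turn [-20.4 -40.3  51.5]
```

move_arm --targets '[[[0.4,-10,4,-20,-3,-6,7],[0.4,-24,10,-35,-6,-12,15],[0.4,-38,17,-45,-9,-17,22],[0.4,-52,24,-52,-12,-23,29],[0.4,-66,31,-56,-15,-29,37],[0.4,-80,38,-59,-17.5,-34.5,44],[0.37,-97,45,-62,-20.4,-40.3,51.5],[0.37,-97,45,-62,-20.4,-40.3,51.5],[0.37,-97,45,-62,-20.4,-40.3,51.5]]]'

```text
clock: 13.12
tool_pos: [0.581, 0.1377, 0.089]
eef_rot: [0.694, 0.72, -0.001, -0.001]
contact_force: [0.8, -0.3, 0.5]
opening: 0.367
finger_force: 0.0
```

```bash
python3 -c "
from h import *
st();go([.582,.139,-.018],92,0)
im=r.snapshot('wrist');c=r.camera_info('wrist');np.savez('w4.npz',**c);cv2.imwrite('pics/w4.png',cv2.resize(im[40:340,140:540],None,fx=2,fy=2,interpolation=cv2.INTER_CUBIC)[:,:,::-1])"
```

```text
t 13.12 p [0.581  0.1377 0.089 ] xaz 92.1 tilt -0.0  ydown -0.004 q [-0.11  0.82 -0.35  1.74  0.43  0.66 -0.66] F [ 0.8 -0.3  0.5] op 32.3 0.0
shift [  1.2   1.5 107. ] turn [-0.2 -0.   0.1]
```

View pics/w4.png

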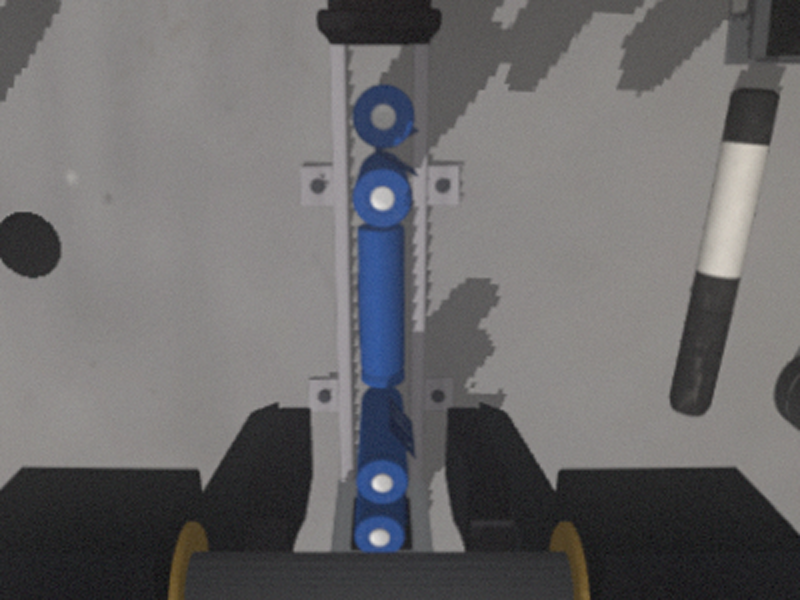

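The lane runs up the picture. The standing tops are at (383,115), (382,197), (381,482) and (379,537), and fallen_1 spans (381,226) to (381,385).

Run:
```python
from h import *
c=dict(np.load('w4.npz'))
for n,x,y,z in [("s4",383,115,.066),("s3",382,197,.066),("s2",381,482,.066),("s1",379,537,.066),("f1+y",381,226,.0105),("f1-y",381,385,.0105),("railL",350,100,.004),("railR",415,100,.004),("railL",351,420,.004),("railR",414,300,.004)]: print(n,at(c,140+x/2,40+y/2,z).round(4))
```

```text
s4 [0.5804 0.2116 0.066 ]
s3 [0.581  0.1878 0.066 ]
s2 [0.5843 0.0898 0.066 ]
s1 [0.5844 0.0671 0.066 ]
f1+y [0.5815 0.1687 0.0105]
f1-y [0.5839 0.1016 0.0105]
railL [0.5681 0.2151 0.004 ]
railR [0.5926 0.216  0.004 ]
railL [0.5716 0.0816 0.004 ]
railR [0.5962 0.1373 0.004 ]
```

move_arm --targets '[[[0.37,0,1,50,0,0,0],[0.37,0.5,2,90,0,0,0],[0.37,0.5,2,105,0,0,0],[0.37,0.5,2,105,0,0,0],[0.37,0.5,2,105,0,0,0]]]'

```text
clock: 13.8
tool_pos: [0.5852, 0.1392, -0.014]
eef_rot: [0.695, 0.719, 0.001, 0.0]
contact_force: [-0.7, 0.5, 0.2]
opening: 0.368
finger_force: 0.0
```

move_arm --targets '[[[0.37,0,0,2.5,0,0,0],[0.37,0,0,5,0,0,0],[0.37,0,0,5,0,0,0]]]'

```text
clock: 14.18
tool_pos: [0.5841, 0.1392, -0.0202]
eef_rot: [0.694, 0.72, -0.0, -0.0]
contact_force: [0.3, -0.6, -0.1]
opening: 0.372
finger_force: 0.0
```

move_arm --targets '[[[0.37,0,0,2,0,0,0],[0.37,0,0,4,0,0,0],[0.37,0,0,4,0,0,0]]]'

```text
clock: 14.55
tool_pos: [0.5839, 0.1391, -0.0246]
eef_rot: [0.694, 0.72, -0.0, -0.0]
contact_force: [0.2, -0.4, 0.3]
opening: 0.37
finger_force: 0.0
```

move_arm --targets '[[[0.37,0,0,1.5,0,0,0],[0.37,0,0,3,0,0,0],[0.37,0,0,3,0,0,0]]]'

```text
clock: 14.92
tool_pos: [0.584, 0.1391, -0.0275]
eef_rot: [0.694, 0.72, -0.0, -0.0]
contact_force: [0.4, 0.4, -0.5]
opening: 0.369
finger_force: 0.0
```

move_arm --targets '[[[0.37,0,0,1,0,0,0],[0.37,0,0,1,0,0,0],[0.12,0,0,1,0,0,0],[0.12,0,0,1,0,0,0],[0.12,0,0,1,0,0,0]]]'

```text
clock: 15.55
tool_pos: [0.5841, 0.1392, -0.0283]
eef_rot: [0.694, 0.72, -0.0, -0.0]
contact_force: [1.0, -0.3, -0.1]
opening: 0.204
finger_force: 15.0
```

move_arm --targets '[[[0.12,0,0,-20,0,0,0],[0.12,0,0,-60,0,0,0],[0.12,0,0,-110,0,0,0],[0.12,0,0,-150,0,0,0],[0.12,0,0,-150,0,0,0]]]'

```text
clock: 16.18
tool_pos: [0.5867, 0.1401, 0.1262]
eef_rot: [0.695, 0.719, 0.003, 0.002]
contact_force: [0.3, 0.0, 0.0]
opening: 0.201
finger_force: 15.0
```

Run:
```python
from h import *
st(); im,m=blue('scene'); c=r.camera_info('scene'); s=r.get_state()
g=cv2.cvtColor(im,cv2.COLOR_RGB2HSV)
def pj(X):
    p=c['R']@np.array(X)+c['t'];x=p[:2]/p[2];return x*(1+c['k1']*(x@x))*c['fx']+[c['cx'],c['cy']]
p=s['tool_pos']+[0,0,.0375]; e=pj(p+[0,.031,0]); e2=pj(p-[0,.031,0]);print(e,e2)
for v in range(int(e[1])-12,int(e[1])+13): print(''.join('#' if m[v,u] else ('o' if g[v,u,1]<70 and g[v,u,2]>140 else '.') for u in range(int(e[0])-15,int(e[0])+25)), g[v,int(e[0])].tolist())
```

```text
t 16.18 p [0.5867 0.1401 0.1262] xaz 92.0 tilt -0.1  ydown 0.007 q [-0.09  0.78 -0.38  1.71  0.41  0.73 -0.65] F [0.3 0.  0. ] op 17.7 14.98220443725586
scene [[281, 184, 13, 21, 142], [302, 208, 14, 31, 309], [103, 242, 20, 15, 149], [276, 242, 16, 34, 289], [113, 265, 93, 79, 2200], [355, 272, 10, 28, 223], [296, 318, 32, 38, 321]]
[285.31335689 202.40085717] [300.03551624 184.99240755]
ooooooooo........#######..........oooooo [120, 13, 38]
ooooooooo........#######..........oooooo [130, 19, 40]
oooooooooo......#######...........oooooo [110, 59, 52]
oooooooooo.....#########.........ooooooo [109, 142, 77]
ooooooooooo....#########........oooooooo [108, 164, 104]
ooooooooooooo.##########........oooooooo [108, 179, 114]
ooooooooooooo.##########.......ooooooooo [109, 164, 118]
ooooooooooooo##########.......oooooooooo [108, 182, 123]
oooooooooooo##########.o.....ooooooooooo [109, 172, 126]
ooooooooooo.##########oooooooooooooooooo [109, 169, 127]
ooooooooooo##########.oooooooooooooooooo [109, 172, 126]
ooooooooooo.########.ooooooooooooooooooo [109, 164, 126]
oooooooooooo#######.oooooooooooooooooooo [108, 169, 125]
ooooooooooooo######ooooooooooooooooooooo [108, 173, 125]
oooooooooooooo.###oooooooooooooooooooooo [109, 142, 129]
oooooooooooooooooooooooooooooooooooooooo [109, 17, 165]
oooooooooooooooooooooooooooooooooooooooo [19, 11, 190]
oooooooooooooooooooooooooooooooooooooooo [18, 13, 193]
oooooooooooooooooooooooooooooooooooooo## [19, 18, 193]
ooooooooooooooooooooooooooooooooooooo##. [15, 13, 193]
oooooooooooooooooooooooooooooooooooo.##. [19, 14, 195]
ooooooooooooooooooooooooooooooooooooo### [15, 13, 193]
ooooooooooooooooooooooooooooooooooooo### [18, 16, 195]
oooooooooooooooooooooooooooooooooooo.### [16, 15, 193]
ooooooooooooooooooooooooooooooooo##.o.## [11, 11, 194]
```

fallen_1's follower-side end is plain, so its plus end is towards the stop, on the tool's −x side. I'll lay it on the open bench.

```bash
python3 -c "
from h import *
go([.455,.08,.06],64,0)"
```

```text
shift [ -54.8 -132.4   63.5] turn [ 0.2 -0.1 28. ]
```

move_arm --targets '[[[0.12,-14,-33,0,0,0,7],[0.12,-28,-66,0,0,0,14],[0.12,-42,-100,30,0,0,21],[0.12,-55,-132,64,0,0,28],[0.12,-55,-132,100,0,0,28],[0.12,-55,-132,140,0,0,28],[0.12,-55,-132,148,0,0,28],[0.12,-55,-132,148,0,0,28]]]'

```text
clock: 17.23
tool_pos: [0.4537, 0.0794, -0.0271]
eef_rot: [0.848, 0.53, -0.003, -0.001]
contact_force: [1.0, -0.1, -1.0]
opening: 0.199
finger_force: 15.0
```

```bash
python3 -c "
from h import *
st();go([.455,.08,-.027],64,0)"
```

```text
t 17.23 p [ 0.4537  0.0794 -0.0271] xaz 64.1 tilt 0.2  ydown -0.005 q [-0.24  0.94 -0.05  2.19  1.04  0.04 -1.76] F [ 1.  -0.1 -1. ] op 17.5 14.982598721981049
shift [ 1.2  0.9 -0.1] turn [-0.3  0.2  0.1]
```

move_arm --targets '[[[0.42,0,0,0,0,0,0],[0.42,0,0,0,0,0,0],[0.42,0,0,0,0,0,0],[0.42,0,0,-40,0,0,0],[0.42,0,0,-100,0,0,0],[0.42,0,0,-130,0,0,0],[0.42,0,0,-130,0,0,0]]]'

```text
clock: 18.1
tool_pos: [0.4567, 0.0799, 0.1065]
eef_rot: [0.848, 0.53, 0.001, -0.0]
contact_force: [0.0, -0.1, -0.6]
opening: 0.42
finger_force: 0.0
```

```bash
python3 -c "
from h import *
st();go([.427,.0255,.055],64,45)"
```

```text
t 18.1 p [0.4567 0.0799 0.1065] xaz 64.0 tilt -0.1  ydown 0.001 q [ 0.08  0.71 -0.56  2.12  0.77  0.52 -1.52] F [ 0.  -0.1 -0.6] op 36.9 0.0
shift [-62.   -2.8  51.4] turn [ 0.1 44.9 -0. ]
```

move_arm --targets '[[[0.42,-12,0,0,0,9,0],[0.42,-24,-1,5,0,18,0],[0.42,-36,-2,15,0,27,0],[0.42,-48,-2,30,0,36,0],[0.42,-62,-3,51,0,45,0],[0.42,-62,-3,51,0,45,0],[0.42,-62,-3,51,0,45,0]]]'

```text
clock: 18.98
tool_pos: [0.4236, 0.0246, 0.0515]
eef_rot: [0.785, 0.487, 0.324, -0.206]
contact_force: [-0.6, -0.1, -1.4]
opening: 0.419
finger_force: 0.0
```

```bash
python3 -c "
from h import *
st();go([.458,.089,-.014],64,45)"
```

```text
t 18.98 p [0.4236 0.0246 0.0515] xaz 63.4 tilt -45.2  ydown -0.007 q [ 1.07  1.29 -1.09  2.41  2.23  0.3  -2.2 ] F [-0.6 -0.1 -1.4] op 36.9 0.0
shift [ 5.   2.9 97.9] turn [-0.2 -0.2 -0.4]
```

move_arm --targets '[[[0.42,1,1,40,0,0,0],[0.42,3,2,80,0,0,0],[0.42,5,3,97,0,0,0],[0.42,5,3,97,0,0,0],[0.42,5,3,97,0,0,0]]]'

```text
clock: 19.6
tool_pos: [0.4589, 0.0884, -0.0111]
eef_rot: [0.784, 0.49, 0.323, -0.203]
contact_force: [0.9, -0.1, 0.6]
opening: 0.419
finger_force: 0.0
```

```bash
python3 -c "
from h import *
st();go([.458,.089,-.016],64,45)"
```

```text
t 19.6 p [ 0.4589  0.0884 -0.0111] xaz 64.0 tilt -44.9  ydown -0.002 q [ 0.92  1.52 -1.16  2.37  2.32  0.56 -2.26] F [ 0.9 -0.1  0.6] op 36.9 0.0
shift [-3.3 -1.1  3.5] turn [-0.1  0.1  0. ]
```

move_arm --targets '[[[0.42,-2,-1,2,0,0,0],[0.42,-3.3,-1,3.5,0,0,0],[0.42,-3.3,-1,3.5,0,0,0],[0.12,-3.3,-1,3.5,0,0,0],[0.12,-3.3,-1,3.5,0,0,0],[0.12,-3.3,-1,3.5,0,0,0],[0.12,-3.3,-1,3.5,0,0,0]]]'

```text
clock: 20.48
tool_pos: [0.4588, 0.0894, -0.0163]
eef_rot: [0.784, 0.49, 0.324, -0.203]
contact_force: [0.1, -0.4, 0.2]
opening: 0.202
finger_force: 15.0
```

```bash
python3 -c "
from h import *
st();go([.458,.089,.09],64,45)"
```

```text
t 20.48 p [ 0.4588  0.0894 -0.0163] xaz 63.9 tilt -44.9  ydown -0.002 q [ 0.92  1.53 -1.16  2.37  2.33  0.56 -2.26] F [ 0.1 -0.4  0.2] op 17.8 14.996597170829773
shift [ 74.6  -0.7 -75.7] turn [-0.1  0.1 -0.1]
```

move_arm --targets '[[[0.12,20,0,-20,0,0,0],[0.12,50,-1,-50,0,0,0],[0.12,80,-1,-80,0,0,0],[0.12,100,-1,-101,0,0,0],[0.12,100,-1,-101,0,0,0]]]'

```text
clock: 21.1
tool_pos: [0.4585, 0.0889, 0.1272]
eef_rot: [0.783, 0.491, 0.324, -0.202]
contact_force: [-0.1, 0.2, -0.9]
opening: 0.204
finger_force: 15.0
```

```bash
python3 -c "
from h import *
st();go([.429,.0075,.12],64,-45)"
```

```text
t 21.1 p [0.4585 0.0889 0.1272] xaz 64.2 tilt -44.9  ydown 0.002 q [ 0.93  1.16 -1.27  2.41  2.08  0.37 -2.32] F [-0.1  0.2 -0.9] op 17.9 14.993745535612106
shift [-66.1   9.1 -55.6] turn [  0.1 -89.9   0.1]
```

move_arm --targets '[[[0.12,-6,1,-5,0,-9,0],[0.12,-13,2,-11,0,-18,0],[0.12,-19,3,-17,0,-27,0],[0.12,-26,4,-22,0,-36,0],[0.12,-33,5,-28,0,-45,0],[0.12,-40,6,-34,0,-54,0],[0.12,-46,7,-39,0,-63,0],[0.12,-53,7,-45,0,-72,0],[0.12,-60,8,-50,0,-81,0],[0.12,-66,9,-56,0,-90,0]]]'

```text
clock: 22.35
tool_pos: [0.4279, 0.0073, 0.1179]
eef_rot: [0.781, 0.49, -0.328, 0.204]
contact_force: [-0.1, -0.4, -0.5]
opening: 0.202
finger_force: 15.0
```

```bash
python3 -c "
from h import *
st();go([.429,.0075,.024],64,-45)"
```

```text
t 22.35 p [0.4279 0.0073 0.1179] xaz 64.3 tilt 45.5  ydown -0.003 q [-0.14  1.   -0.63  1.78  0.77  1.47 -1.69] F [-0.1 -0.4 -0.5] op 17.8 14.99463826417923
shift [67.4  1.2 65.3] turn [-0.   0.5  0.2]
```

move_arm --targets '[[[0.12,20,0,20,0,0.3,0],[0.12,40,0,40,0,0.5,0],[0.12,60,1,59,0,0.5,0],[0.12,67,1,65,0,0.5,0],[0.12,67,1,65,0,0.5,0],[0.12,67,1,65,0,0.5,0]]]'

```text
clock: 23.1
tool_pos: [0.4297, 0.0086, 0.026]
eef_rot: [0.784, 0.491, -0.322, 0.2]
contact_force: [0.7, -0.2, -0.6]
opening: 0.208
finger_force: 15.0
```

```bash
python3 -c "
from h import *
st();go([.429,.0075,.018],64,-45)"
```

```text
t 23.1 p [0.4297 0.0086 0.026 ] xaz 64.1 tilt 44.6  ydown -0.002 q [-0.16  1.14 -0.59  1.78  0.87  1.36 -1.77] F [ 0.7 -0.2 -0.6] op 18.3 14.994577467441559
shift [ 4.7 -0.1  6.6] turn [-0.  -0.4  0.1]
```

move_arm --targets '[[[0.12,2,0,2,0,-0.4,0],[0.12,3,0,3,0,-0.4,0],[0.12,3,0,3,0,-0.4,0]]]'

```text
clock: 23.48
tool_pos: [0.4295, 0.0085, 0.0213]
eef_rot: [0.783, 0.49, -0.325, 0.202]
contact_force: [-0.6, -0.2, -0.1]
opening: 0.202
finger_force: 15.0
```

move_arm --targets '[[[0.12,1,0,1,0,0,0],[0.12,2,0,2,0,0,0],[0.12,2,0,2,0,0,0]]]'

```text
clock: 23.85
tool_pos: [0.4294, 0.0082, 0.0199]
eef_rot: [0.783, 0.49, -0.326, 0.203]
contact_force: [0.7, 1.9, 8.5]
opening: 0.203
finger_force: 15.0
```

Contact. I'll release and back away along the tool axis.

move_arm --targets '[[[0.4,0,0,0,0,0,0],[0.4,0,0,0,0,0,0],[0.4,0,0,0,0,0,0],[0.4,0,0,-20,0,0,0],[0.4,0,0,-50,0,0,0],[0.4,0,0,-90,0,0,0],[0.4,0,0,-130,0,0,0],[0.4,0,0,-130,0,0,0]]]'

```text
clock: 24.85
tool_pos: [0.4713, 0.0952, 0.1119]
eef_rot: [0.784, 0.491, -0.321, 0.201]
contact_force: [0.0, -0.1, 0.0]
opening: 0.397
finger_force: 0.0
```

Run:
```python
from h import *
st(); im,m=blue('scene'); blue('top'); c=r.camera_info('scene')
g=cv2.cvtColor(im,cv2.COLOR_RGB2HSV)
def pj(X):
    p=c['R']@np.array(X)+c['t'];x=p[:2]/p[2];return x*(1+c['k1']*(x@x))*c['fx']+[c['cx'],c['cy']]
e=pj([.44,.03,.065]);print(e)
for v in range(int(e[1])-8,int(e[1])+32,2): print(''.join('#' if m[v,u] else ('o' if g[v,u,1]<70 and g[v,u,2]>140 else '.') for u in range(int(e[0])-20,int(e[0])+20)))
```

```text
t 24.85 p [0.4713 0.0952 0.1119] xaz 64.2 tilt 44.6  ydown -0.001 q [-0.26  1.07 -0.64  1.54  0.73  1.59 -1.64] F [ 0.  -0.1  0. ] op 34.9 0.0
scene [[302, 211, 13, 28, 285], [372, 216, 9, 26, 167], [103, 242, 20, 15, 149], [276, 242, 16, 34, 284], [113, 265, 93, 79, 2195], [355, 272, 10, 28, 223], [296, 318, 32, 38, 322]]
top [[193, 132, 25, 33, 181], [220, 135, 25, 24, 186], [225, 242, 25, 9, 57], [224, 252, 26, 7, 55], [274, 261, 8, 8, 37]]
[377.25742058 217.30358971]
.........ooooooooooooooooooooooooooooooo
.........ooooooooooooooooooooooooooooooo
........oooooooooooooooooooooooooooooooo
......oooooooooooooooooooooooooooooooooo
.....ooooooooooo##.oo.#.oooooooooooooooo
...ooooooooooooo###..###oooooooooooooooo
..oooooooooooooo#######.oooooooooooooooo
.oooooooooooooo.#######.oooooooooooooooo
ooooooooooooooo.########oooooooooooooooo
ooooooooooooooo#########.ooooooooooooooo
ooooooooooooooo####.####oooooooooooooooo
ooooooooooooooo####.....oooooooooooooooo
ooooooooooooooo#####..#.oooooooooooooooo
ooooooooooooooo#######.ooooooooooooooooo
oooooooooooooo.#######.ooooooooooooooooo
ooooooooooo....#######oooooooooooooooooo
ooooo.o..........###.ooooooooooooooooooo
o..............o.ooooooooooooooooooooooo
...........ooooooooooooooooooooooooooooo
......oooooooooooooooooooooooooooooooooo
```

```bash
python3 -c "
from h import *
c=r.camera_info('scene');print(at(c,376.5,218,.066)); go([.4404,.0307,.09],92,0)"
```

```text
[0.44031799 0.0339455  0.066     ]
shift [-32.9   0.   61.8] turn [-11.1  44.1 -26.4]
```

move_arm --targets '[[[0.4,-30,0,-30,0,0,0],[0.4,-45,0,-25,-2,9,-5],[0.4,-55,0,-5,-4,18,-10],[0.4,-60,0,20,-7,26,-16],[0.4,-52,0,42,-9,35,-21],[0.4,-33,0,62,-11.1,44.1,-26.4],[0.4,-33,0,62,-11.1,44.1,-26.4],[0.4,-33,0,62,-11.1,44.1,-26.4]]]'

```text
clock: 25.95
tool_pos: [0.4402, 0.0307, 0.0896]
eef_rot: [0.695, 0.719, 0.0, -0.0]
contact_force: [0.3, -0.2, -0.6]
opening: 0.4
finger_force: 0.0
```

Run:
```python
from h import *
st();im,m=blue('wrist');c=r.camera_info('wrist')
g=cv2.cvtColor(im,cv2.COLOR_RGB2HSV)
def pj(X):
    p=c['R']@np.array(X)+c['t'];x=p[:2]/p[2];return x*(1+c['k1']*(x@x))*c['fx']+[c['cx'],c['cy']]
e=pj([.4404,.0315,.066]).astype(int);print(e)
for v in range(e[1]-30,e[1]+30,2): print(v,''.join('#' if m[v,u] else ('o' if g[v,u,1]<70 and g[v,u,2]>170 else '.') for u in range(e[0]-35,e[0]+35)))
go([.4404,.0312,.007],92,0)
```

```text
t 25.95 p [0.4402 0.0307 0.0896] xaz 91.9 tilt -0.0  ydown -0.0 q [ 0.38  0.84 -0.94  2.19  1.12  0.73 -1.32] F [ 0.3 -0.2 -0.6] op 35.2 0.0
wrist [[502, 112, 76, 35, 1616], [497, 141, 72, 41, 1438], [317, 201, 27, 26, 426]]
[328 217]
187 ....................................##................................
189 ........................................#..#..........................
191 ......................................................................
193 .........................................#............................
195 ...............................................#......................
197 .................................#.......#.....#......................
199 ...........................#.....#....................................
201 ...................................#..................................
203 ..........................#...##############..........................
205 ...........................#####################......................
207 ..........................#######################.....................
209 .........................###########
[... 729 characters left out ...]
.......................................................
231 ......................................................................
233 ......................................................................
235 ......................................................................
237 ......................................................................
239 ......................................................................
241 ......................................................................
243 ......................................................................
245 ......................................................................
shift [-0.7 -0.5 83. ] turn [ 0.1 -0.1 -0. ]
```

move_arm --targets '[[[0.4,0,1,30,0,0,0],[0.4,0.5,1.3,65,0,0,0],[0.4,0.5,1.3,82,0,0,0],[0.4,0.5,1.3,82,0,0,0],[0.12,0.5,1.3,82,0,0,0],[0.12,0.5,1.3,82,0,0,0],[0.12,0.5,1.3,82,0,0,0]]]'

```text
clock: 26.88
tool_pos: [0.4425, 0.0316, 0.0086]
eef_rot: [0.695, 0.719, 0.001, 0.0]
contact_force: [0.1, -0.0, 2.0]
opening: 0.204
finger_force: 14.8
```

move_arm --targets '[[[0.12,0,0,-30,0,0,0],[0.12,0,0,-90,0,0,0],[0.12,0,0,-100,0,0,0],[0.12,0,0,-100,0,0,0]]]'

```text
clock: 27.38
tool_pos: [0.442, 0.0307, 0.1082]
eef_rot: [0.695, 0.719, 0.001, 0.001]
contact_force: [-0.9, 0.3, -0.7]
opening: 0.203
finger_force: 14.8
```

```bash
python3 -c "
from h import *
st();go([.5832,.117,.105],92,0)"
```

```text
t 27.38 p [0.442  0.0307 0.1082] xaz 91.9 tilt -0.0  ydown 0.002 q [ 0.38  0.79 -0.93  2.17  1.04  0.72 -1.24] F [-0.9  0.3 -0.7] op 17.9 14.82191110488202
shift [ 81.6 144.    3.5] turn [ 0.1 -0.  -0.1]
```

move_arm --targets '[[[0.12,20,36,0,0,0,0],[0.12,41,72,0,0,0,0],[0.12,62,108,0,0,0,0],[0.12,82,144,0,0,0,0],[0.12,82,144,0,0,0,0],[0.12,82,144,0,0,0,0],[0.12,82,144,0,0,0,0]]]'

```text
clock: 28.25
tool_pos: [0.5815, 0.1168, 0.1071]
eef_rot: [0.695, 0.719, -0.001, -0.0]
contact_force: [-0.2, 0.0, -0.1]
opening: 0.202
finger_force: 14.8
```

```bash
cat >> h.py <<'E'
def tops(n='wrist',z=.066):
    im=r.snapshot(n);c=r.camera_info(n);h=cv2.cvtColor(im,cv2.COLOR_RGB2HSV)
    m=cv2.inRange(h,(100,90,40),(130,255,255));w=cv2.inRange(h,(0,0,150),(180,70,255))
    k,l,s,cc=cv2.connectedComponentsWithStats(w)
    for i in range(1,k):
        x,y,ww,hh,a=s[i]
        if 15<a<300 and max(ww,hh)<22:
            p=m[max(y-4,0):y+hh+4,max(x-4,0):x+ww+4]; f=(p>0).sum()/(p.size-a)
            if f>.5: print("top",cc[i].round(1),a,at(c,cc[i][0],cc[i][1],z).round(4))
E
python3 -c "
from h import *
st();tops();go([.5832,.117,.012],92,0)"
```

```text
t 28.25 p [0.5815 0.1168 0.1071] xaz 92.0 tilt 0.0  ydown -0.001 q [ 0.22  0.94 -0.94  1.73  0.91  0.97 -1.05] F [-0.2  0.  -0.1] op 17.7 14.817384236957878
top [327.2  60.8] 38 [0.5775 0.213  0.066 ]
top [68.6 79.2] 61 [0.4109 0.1989 0.066 ]
top [329.4 102.3] 80 [0.5797 0.1881 0.066 ]
top [329.2 290.2] 117 [0.5844 0.0502 0.066 ]
shift [ 0.1  1.5 95.5] turn [-0.  0. -0.]
```

move_arm --targets '[[[0.12,0,1.5,15,0,0,0],[0.12,0,1.5,40,0,0,0],[0.12,0,1.5,70,0,0,0],[0.12,0,1.5,90,0,0,0],[0.12,0,1.5,95,0,0,0],[0.12,0,1.5,95,0,0,0],[0.12,0,1.5,95,0,0,0]]]'

```text
clock: 29.18
tool_pos: [0.5851, 0.1187, 0.014]
eef_rot: [0.695, 0.719, 0.002, 0.0]
contact_force: [-0.2, -0.3, -1.0]
opening: 0.204
finger_force: 14.8
```

move_arm --targets '[[[0.12,0,0,1.5,0,0,0],[0.12,0,0,3,0,0,0],[0.12,0,0,3,0,0,0]]]'

```text
clock: 29.55
tool_pos: [0.5844, 0.1181, 0.01]
eef_rot: [0.695, 0.719, 0.001, 0.0]
contact_force: [0.3, -0.7, -0.5]
opening: 0.203
finger_force: 14.8
```

move_arm --targets '[[[0.12,0,0,1.5,0,0,0],[0.12,0,0,2,0,0,0],[0.12,0,0,2,0,0,0]]]'

```text
clock: 29.92
tool_pos: [0.5846, 0.1186, 0.0086]
eef_rot: [0.695, 0.719, 0.001, 0.0]
contact_force: [-0.7, 0.2, 6.1]
opening: 0.206
finger_force: 14.8
```

move_arm --targets '[[[0.38,0,0,0,0,0,0],[0.38,0,0,0,0,0,0],[0.38,0,0,0,0,0,0],[0.38,0,0,-20,0,0,0],[0.38,0,0,-60,0,0,0],[0.38,0,0,-85,0,0,0],[0.38,0,0,-85,0,0,0]]]'

```text
clock: 30.8
tool_pos: [0.5858, 0.1192, 0.096]
eef_rot: [0.695, 0.719, 0.003, 0.001]
contact_force: [0.4, 1.1, -0.5]
opening: 0.38
finger_force: 0.0
```

```bash
python3 -c "
from h import *
st();tops();go([.411,.198,.09],92,0)"
```

```text
t 30.8 p [0.5858 0.1192 0.096 ] xaz 92.0 tilt -0.2  ydown 0.006 q [ 0.21  0.95 -0.92  1.73  0.93  0.95 -1.06] F [ 0.4  1.1 -0.5] op 33.4 0.0
top [50.  84.8] 41 [0.4117 0.197  0.066 ]
top [323.9 215.4] 87 [0.5818 0.1177 0.066 ]
top [323.8 252.3] 75 [0.5825 0.0905 0.066 ]
top [322.6 280.7] 68 [0.5824 0.0681 0.066 ]
shift [  85.5 -171.1    3.9] turn [ 0.2 -0.1 -0. ]
```

move_arm --targets '[[[0.4,21,-43,0,0,0,0],[0.4,43,-86,0,0,0,0],[0.4,64,-128,0,0,0,0],[0.4,85,-171,4,0,0,0],[0.4,85,-171,4,0,0,0],[0.4,85,-171,4,0,0,0]]]'

```text
clock: 31.6
tool_pos: [0.4109, 0.1967, 0.0885]
eef_rot: [0.695, 0.719, 0.0, 0.0]
contact_force: [-0.3, -0.3, -0.2]
opening: 0.398
finger_force: 0.0
```

```bash
python3 -c "
from h import *
st();tops();go([.411,.198,.0085],92,0)"
```

```text
t 31.6 p [0.4109 0.1967 0.0885] xaz 91.9 tilt 0.0  ydown 0.0 q [-0.03  0.83 -0.87  2.15  1.07  0.7  -1.62] F [-0.3 -0.3 -0.2] op 35.1 0.0
top [584.9 203. ] 89 [0.5797 0.2119 0.066 ]
top [328.1 212.6] 97 [0.4109 0.2001 0.066 ]
top [576.6 236.1] 77 [0.5803 0.1881 0.066 ]
shift [ 1.4 -0.4 80. ] turn [ 0.  -0.  -0.2]
```

move_arm --targets '[[[0.4,2,0,30,0,0,0],[0.4,3,0,65,0,0,0],[0.4,3,0,80,0,0,0],[0.4,3,0,80,0,0,0],[0.12,3,0,80,0,0,0],[0.12,3,0,80,0,0,0],[0.12,3,0,80,0,0,0]]]'

```text
clock: 32.52
tool_pos: [0.4111, 0.2005, 0.0095]
eef_rot: [0.695, 0.719, 0.001, 0.0]
contact_force: [-0.7, -0.2, 1.6]
opening: 0.204
finger_force: 14.9
```

move_arm --targets '[[[0.12,0,0,-30,0,0,0],[0.12,0,0,-90,0,0,0],[0.12,0,0,-100,0,0,0],[0.12,0,0,-100,0,0,0]]]'

```text
clock: 33.02
tool_pos: [0.4109, 0.2, 0.1093]
eef_rot: [0.695, 0.719, 0.001, 0.001]
contact_force: [-0.0, -0.7, -0.3]
opening: 0.202
finger_force: 15.0
```

```bash
python3 -c "
from h import *
st();tops(z=.165);go([.582,.153,.105],92,0)"
```

```text
t 33.02 p [0.4109 0.2    0.1093] xaz 91.9 tilt -0.0  ydown 0.003 q [-0.03  0.78 -0.87  2.13  0.99  0.7  -1.55] F [-0.  -0.7 -0.3] op 17.8 14.952486106194556
top [562.4 197.5] 80 [0.5016 0.2422 0.165 ]
top [555.4 227.8] 72 [0.5019 0.2291 0.165 ]
top [329.4 287.3] 164 [0.4106 0.1991 0.165 ]
top [537.3 308.6] 56 [0.5037 0.1901 0.165 ]
top [523.9 357.3] 47 [0.5041 0.1625 0.165 ]
shift [-52.3 170.    3.6] turn [ 0.   0.  -0.1]
```

move_arm --targets '[[[0.12,-13,42,0,0,0,0],[0.12,-26,85,0,0,0,0],[0.12,-39,128,0,0,0,0],[0.12,-52,170,0,0,0,0],[0.12,-52,170,0,0,0,0],[0.12,-52,170,0,0,0,0],[0.12,-52,170,0,0,0,0]]]'

```text
clock: 33.95
tool_pos: [0.5804, 0.1547, 0.1084]
eef_rot: [0.694, 0.72, -0.0, -0.0]
contact_force: [0.1, 0.4, -0.3]
opening: 0.198
finger_force: 14.9
```

```bash
python3 -c "
from h import *
st();go([.5822,.153,.012],91.8,0)"
```

```text
t 33.95 p [0.5804 0.1547 0.1084] xaz 92.1 tilt -0.0  ydown -0.001 q [ 0.14  0.93 -0.9   1.71  0.87  0.96 -1.07] F [ 0.1  0.4 -0.3] op 17.4 14.948791021015495
shift [-1.8  1.8 96.4] turn [-0.1 -0.   0.3]
```

move_arm --targets '[[[0.12,-1,1,15,0,0,0],[0.12,-1.5,1,40,0,0,0],[0.12,-1.5,1,70,0,0,0],[0.12,-1.5,1,90,0,0,0],[0.12,-1.5,1,96,0,0,0],[0.12,-1.5,1,96,0,0,0],[0.12,-1.5,1,96,0,0,0]]]'

```text
clock: 34.83
tool_pos: [0.5839, 0.1532, 0.014]
eef_rot: [0.695, 0.719, 0.002, 0.0]
contact_force: [0.7, 0.4, 0.2]
opening: 0.2
finger_force: 14.9
```

move_arm --targets '[[[0.12,0,0,1.5,0,0,0],[0.12,0,0,3,0,0,0],[0.12,0,0,3,0,0,0]]]'

```text
clock: 35.2
tool_pos: [0.5832, 0.1526, 0.0101]
eef_rot: [0.695, 0.719, 0.001, 0.0]
contact_force: [-0.9, 0.2, -1.1]
opening: 0.203
finger_force: 14.9
```

move_arm --targets '[[[0.12,0,0,1,0,0,0],[0.12,0,0,1.6,0,0,0],[0.12,0,0,1.6,0,0,0]]]'

```text
clock: 35.58
tool_pos: [0.5835, 0.1531, 0.0095]
eef_rot: [0.695, 0.719, 0.001, 0.0]
contact_force: [-0.4, -0.9, 7.4]
opening: 0.201
finger_force: 15.0
```

move_arm --targets '[[[0.38,0,0,0,0,0,0],[0.38,0,0,0,0,0,0],[0.38,0,0,0,0,0,0],[0.38,0,0,-20,0,0,0],[0.38,0,0,-60,0,0,0],[0.38,0,0,-85,0,0,0],[0.38,0,0,-85,0,0,0]]]'

```text
clock: 36.45
tool_pos: [0.5846, 0.1538, 0.0965]
eef_rot: [0.695, 0.719, 0.003, 0.001]
contact_force: [0.3, -0.0, -0.2]
opening: 0.376
finger_force: 0.0
```

Run:
```python
from h import *
st();tops();tops('scene')
im=r.snapshot('top');c=r.camera_info('top')
h=cv2.cvtColor(im,cv2.COLOR_RGB2HSV);m=cv2.inRange(h,(0,150,60),(6,255,255))|cv2.inRange(h,(174,150,60),(180,255,255))
k,l,s,cc=cv2.connectedComponentsWithStats(m)
for i in range(1,k):
    if s[i,4]>20 and 190<cc[i][1]<225: print(s[i],cc[i],at(c,*cc[i],.040))
im=r.snapshot('wrist');c=r.camera_info('wrist')
h=cv2.cvtColor(im,cv2.COLOR_RGB2HSV);m=cv2.inRange(h,(0,150,60),(6,255,255))|cv2.inRange(h,(174,150,60),(180,255,255))
k,l,s,cc=cv2.connectedComponentsWithStats(m)
for i in range(1,k):
    if s[i,4]>20: print('w',s[i],cc[i],at(c,*cc[i],.044))
```

```text
t 36.45 p [0.5846 0.1538 0.0965] xaz 92.0 tilt -0.2  ydown 0.006 q [ 0.13  0.95 -0.89  1.71  0.89  0.94 -1.09] F [ 0.3 -0.  -0.2] op 33.1 0.0
top [322.6 124.5] 116 [0.5781 0.2113 0.066 ]
top [322.7 162.2] 104 [0.5788 0.1879 0.066 ]
top [325.  215.5] 86 [0.5814 0.152  0.066 ]
top [324.3 261.2] 73 [0.5819 0.118  0.066 ]
top [324.1 294.6] 69 [0.5825 0.0908 0.066 ]
[253 203   7   7  37] [256.         206.05405405] [0.57345217 0.27031272 0.04      ]
w [311  11  26  32 662] [323.79305136  26.16465257] [0.57538273 0.26885987 0.044     ]
```

```bash
python3 -c "
from h import *
go([.578,.269,.05],91.5,0)"
```

```text
shift [117.1  -0.5  42.5] turn [-0.   0.   0.5]
```

move_arm --targets '[[[0.4,35,0,0,0,0,0],[0.4,75,0,0,0,0,0],[0.4,110,0,10,0,0,0.5],[0.4,117,0,43,0,0,0.5],[0.4,117,0,43,0,0,0.5],[0.4,117,0,43,0,0,0.5]]]'

```text
clock: 37.4
tool_pos: [0.5793, 0.2689, 0.0506]
eef_rot: [0.698, 0.716, 0.0, 0.0]
contact_force: [-0.4, 0.2, 1.0]
opening: 0.399
finger_force: 0.0
```

Run:
```python
from h import *
st()
im=r.snapshot('wrist');c=r.camera_info('wrist')
h=cv2.cvtColor(im,cv2.COLOR_RGB2HSV);m=cv2.inRange(h,(0,150,60),(6,255,255))|cv2.inRange(h,(174,150,60),(180,255,255))
k,l,s,cc=cv2.connectedComponentsWithStats(m)
for i in range(1,k):
    if s[i,4]>20: print('w',s[i],cc[i],at(c,*cc[i],.044), at(c,cc[i][0],s[i,1]+s[i,3],.044),at(c,cc[i][0],s[i,1],.044))
go([.578,.269,-.011],91.5,0)
```

```text
t 37.4 p [0.5793 0.2689 0.0506] xaz 91.4 tilt -0.0  ydown 0.0 q [-0.08  1.04 -0.84  1.61  0.92  0.93 -1.24] F [-0.4  0.2  1. ] op 35.1 0.0
w [309 201  28  36 744] [323.35349462 220.15860215] [0.57642397 0.27343888 0.044     ] [0.57663607 0.26242844 0.044     ] [0.5761902  0.28551634 0.044     ]
shift [-0.1 -1.8 62.2] turn [ 0.1 -0.1 -0.1]
```

move_arm --newtons 10 --targets '[[[0.4,1,-2,30,0,0,0],[0.4,2,-2.5,50,0,0,0],[0.4,2,-2.5,61,0,0,0],[0.4,2,-2.5,61,0,0,0],[0.1,2,-2.5,61,0,0,0],[0.1,2,-2.5,61,0,0,0],[0.1,2,-2.5,61,0,0,0]]]'

```text
clock: 38.33
tool_pos: [0.5756, 0.2721, -0.0097]
eef_rot: [0.698, 0.716, 0.0, -0.001]
contact_force: [-3.7, -1.5, 4.6]
opening: 0.19
finger_force: 10.0
```

```bash
python3 -c "
from h import *
st()"
```

```text
t 38.33 p [ 0.5756  0.2721 -0.0097] xaz 91.5 tilt -0.1  ydown -0.0 q [-0.11  1.11 -0.78  1.63  1.    0.84 -1.31] F [-3.7 -1.5  4.6] op 16.7 9.999534786206823
```

move_arm --targets '[[[0.1,-2,0,-0.5,0,0,0],[0.1,-6,0,-0.5,0,0,0],[0.1,-11,0,-0.5,0,0,0],[0.1,-16,0,-0.5,0,0,0],[0.1,-21,0,-0.5,0,0,0],[0.1,-26,0,-0.5,0,0,0],[0.1,-31,0,-0.5,0,0,0],[0.1,-36,0,-0.5,0,0,0],[0.1,-41,0,-0.5,0,0,0],[0.1,-46,0,-0.5,0,0,0]]]'

```text
clock: 39.58
tool_pos: [0.5778, 0.2257, -0.0097]
eef_rot: [0.698, 0.716, 0.001, -0.0]
contact_force: [-5.0, 2.2, 5.1]
opening: 0.187
finger_force: 10.0
```

```bash
python3 -c "
from h import *
st();tops();tops('scene');blue('scene')"
```

```text
t 39.58 p [ 0.5778  0.2257 -0.0097] xaz 91.5 tilt -0.1  ydown 0.001 q [-0.04  1.1  -0.77  1.69  1.03  0.81 -1.28] F [-5.   2.2  5.1] op 16.4 10.002885072399295
scene [[299, 208, 16, 26, 278], [103, 242, 20, 15, 149], [113, 265, 93, 79, 2192], [296, 318, 32, 38, 320]]
```

move_arm --targets '[[[0.1,-3,0,0,0,0,0],[0.1,-6,0,0,0,0,0],[0.1,-9,0,0,0,0,0],[0.1,-12,0,0,0,0,0],[0.1,-15,0,0,0,0,0],[0.1,-15,0,0,0,0,0]]]'

```text
clock: 40.48
tool_pos: [0.5784, 0.2102, -0.0097]
eef_rot: [0.698, 0.716, 0.001, 0.0]
contact_force: [-4.6, -0.1, 5.9]
opening: 0.188
finger_force: 10.0
```

move_arm --targets '[[[0.1,-2,0,0,0,0,0],[0.1,-4,0,0,0,0,0],[0.1,-4,0,0,0,0,0]]]'

```text
clock: 40.85
tool_pos: [0.5786, 0.2065, -0.0098]
eef_rot: [0.698, 0.716, 0.001, 0.0]
contact_force: [-4.5, 1.1, 5.2]
opening: 0.184
finger_force: 10.0
```

move_arm --targets '[[[0.1,-1.5,0,0,0,0,0],[0.1,-3,0,0,0,0,0],[0.1,-3,0,0,0,0,0]]]'

```text
clock: 41.22
tool_pos: [0.5787, 0.2037, -0.0098]
eef_rot: [0.698, 0.716, 0.001, -0.0]
contact_force: [-3.2, 1.0, 5.7]
opening: 0.185
finger_force: 10.0
```

```bash
python3 -c "
from h import *
st()"
```

```text
t 41.23 p [ 0.5787  0.2037 -0.0098] xaz 91.4 tilt -0.1  ydown 0.001 q [-0.01  1.09 -0.77  1.71  1.04  0.8  -1.26] F [-3.2  1.   5.7] op 16.3 10.004454511248468
```

move_arm --targets '[[[0.1,-1,0,0,0,0,0],[0.1,-2,0,0,0,0,0],[0.1,-2,0,0,0,0,0]]]'

```text
clock: 41.6
tool_pos: [0.5788, 0.2018, -0.0098]
eef_rot: [0.698, 0.716, 0.001, -0.0]
contact_force: [-4.2, 2.6, 5.6]
opening: 0.187
finger_force: 10.0
```

move_arm --targets '[[[0.1,-1,0,0,0,0,0],[0.1,-1.5,0,0,0,0,0],[0.1,-1.5,0,0,0,0,0]]]'

```text
clock: 41.98
tool_pos: [0.5789, 0.2004, -0.0097]
eef_rot: [0.698, 0.716, 0.001, -0.0]
contact_force: [-3.7, 1.8, 5.3]
opening: 0.187
finger_force: 10.0
```

move_arm --targets '[[[0.1,-1,0,0,0,0,0],[0.1,-1.5,0,0,0,0,0],[0.1,-1.5,0,0,0,0,0]]]'

```text
clock: 42.35
tool_pos: [0.5789, 0.2002, -0.0097]
eef_rot: [0.698, 0.716, 0.002, -0.001]
contact_force: [-3.2, 4.4, 3.9]
opening: 0.187
finger_force: 10.0
```

move_arm --targets '[[[0.1,-1,0,0,0,0,0],[0.1,-1.5,0,0,0,0,0],[0.1,-1.5,0,0,0,0,0]]]'

```text
clock: 42.72
tool_pos: [0.5789, 0.2001, -0.0097]
eef_rot: [0.698, 0.716, 0.003, -0.002]
contact_force: [-2.6, 6.0, 2.3]
opening: 0.191
finger_force: 10.0
```

```bash
python3 -c "
from h import *
st();tops();blue('scene')
im=r.snapshot('wrist');c=r.camera_info('wrist')
def pj(X):
    p=c['R']@np.array(X)+c['t'];x=p[:2]/p[2];return x*(1+c['k1']*(x@x))*c['fx']+[c['cx'],c['cy']]
print([pj([.582,y,.066]).round() for y in (.16,.14,.12,.1)])"
```

```text
t 42.73 p [ 0.5789  0.2001 -0.0097] xaz 91.5 tilt -0.4  ydown 0.002 q [ 0.    1.09 -0.77  1.72  1.04  0.8  -1.26] F [-2.6  6.   2.3] op 16.8 10.005754928133683
scene [[304, 207, 12, 18, 149], [103, 242, 20, 15, 149], [113, 265, 93, 79, 2195], [296, 318, 32, 38, 322]]
[array([334., 395.]), array([333., 429.]), array([331., 460.]), array([330., 487.])]
```

move_arm --targets '[[[0.1,1.5,0,0,0,0,0],[0.4,2,0,0,0,0,0],[0.4,2,0,0,0,0,0],[0.4,2,0,0,0,0,0],[0.4,2,0,-30,0,0,0],[0.4,2,0,-80,0,0,0],[0.4,20,0,-130,0,0,0],[0.4,40,0,-160,0,0,0],[0.4,40,0,-160,0,0,0],[0.4,40,0,-160,0,0,0]]]'

```text
clock: 44.12
tool_pos: [0.5773, 0.235, 0.1487]
eef_rot: [0.698, 0.716, -0.001, 0.001]
contact_force: [0.7, -1.1, -0.1]
opening: 0.401
finger_force: 0.0
```

Run:
```python
from h import *
st();tops();print('scene');tops('scene');blue('scene')
im=r.snapshot('scene');c=r.camera_info('scene')
h=cv2.cvtColor(im,cv2.COLOR_RGB2HSV);m=cv2.inRange(h,(100,120,40),(125,255,255))
for v in range(204,262,2): print(''.join('#' if m[v,u] else ('o' if h[v,u,1]<90 and h[v,u,2]>150 else '.') for u in range(270,340)))
```

```text
t 44.12 p [0.5773 0.235  0.1487] xaz 91.4 tilt 0.1  ydown -0.0 q [ 0.    0.9  -0.91  1.6   0.8   1.05 -1.12] F [ 0.7 -1.1 -0.1] op 35.3 0.0
top [331.4 275.9] 47 [0.5813 0.1555 0.066 ]
top [331.5 293.3] 47 [0.5818 0.1374 0.066 ]
top [333.2 310.1] 46 [0.5839 0.1191 0.066 ]
top [330.9 356.8] 33 [0.5833 0.064  0.066 ]
scene
scene [[289, 207, 27, 45, 546], [103, 242, 20, 15, 149], [113, 265, 93, 79, 2195], [296, 318, 32, 38, 315]]
oooooo.............oooooooooo..........ooooooooooooooooooooooooooooooo
oooooo.............oooooooooo.........oooooooooooooooooooooooooooooooo
ooooooo............oooooooooo........o##ooo.#ooooooooooooooooooooooooo
ooooooo............ooooooooooo.....ooo########.ooooooooooooooooooooooo
ooooooo............oooooooooooooooo..oo.######...ooooooooooooooooooooo
ooooooo............ooooooooooooooo##.oo#######...ooooooooooooooooooooo
ooooooo..........oooooooooooooooo#############...ooooooooooooooooooooo
ooooooo.........oooooooooooooo##oooo##########...ooooooooooooooooooooo
ooooooo.......oooooooooooooooo################...ooooooooooooooooooooo
ooooooooooo.ooooooooooooooo..oo
[... 688 characters left out ...]
oo..................######.oooooooooooooooooooooooooooooooooo
oooooooooo...................######ooooooooooooooooooooooooooooooooooo
ooooooooo....................####.oo.ooooooooooooooooooooooooooooooooo
ooooooo......................###oooooooooooooooooooooooooooooooooooooo
ooooooo......................###oooooooooooooooooooooooooooooooooooooo
oooo..........................oooooooooooooooooooooooooooooooooooooooo
oo............................oooooooooooooooooooooooooooooooooooooooo
oo............................oooooooooooooooooooooooooooooooooooooooo
..............................oooooooooooooooooooooooooooooooooooooooo
..............................oooooooooooooooooooooooooooooooooooooooo
```

All six buttons stand in one row at 18.3 mm pitch, so the row is closed up.

```bash
python3 -c "
from plant import r
print(r.finish_job())"
```

```text
the job is handed in; nothing more can be done
None
```

I stood both tipped cells upright in the lane, plus end up, slid the follower until the six-cell row closed against the end stop, and handed the job in at about 44 s; no verdict was returned.

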